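Square up the loose side panel of an instrument housing

ROBOT

A 6-joint arm with a two-finger parallel gripper is mounted at the origin on the work surface. World frame = base frame: x ahead of the robot, y to its left, z up, the work surface at z = 0. Lengths are in mm, angles in degrees, forces in N, time in s.
With the tool pointing down it reaches from about 350 to 875 mm from the base axis. Payload 4.2 kg.
Tool frame: the origin (TCP) lies at the very end of the fingers, on their centre line; the grasp point (between the pads) lies 19 mm behind it; z points along the fingers, y is the line along which they close (so a half turn about z gives the same grasp; the last joint's range is limited). The gripper opens to 87 mm and grips with 3 to 60 N. Pads are 19 mm wide; open, the fingers measure 117 mm over their backs; the gripper's body (75 mm by 190 mm) begins 51 mm behind the grasp point.
Start: joints at [14.817, 22.042, 0.453, 0, -68.411, -14.817], TCP at [624.979, 0.025, 222.55] pointing down, gripper open.
Joint ranges: [-179.83, 179.83], [-69.29, 118.12], [-61.27, 80.66], [-181.25, 117.63], [-171.15, -9.14], [-177.46, 177.46]. Speed limits (degrees/s): [159.86, 159.86, 180, 180, 180, 180].

INTERFACE

Orientations are given as a 3x3 rotation matrix whose columns are the frame's x, y, z axes.
In Python, from rig import * gives the robot as it stands.
- The arm moves only by the tool drive_tool, never from a script. Its argument "motion" is one flat list of numbers, 6 for each row, row after row: the shift along the tool's x, y, z in cm, then the turn, a rotation vector about the tool's x, y, z in degrees. In form: [tx, ty, tz, rx, ry, rz, tx, ty, tz, rx, ry, rz, ...]. A call has exactly 10 rows; each row shifts and turns the commanded pose from where the row before left it, along the tool's axes as they then stand; what a row does not reach is not made up. A row lasts 1/12 s, in which the tool goes at most 41.7 mm and 7.16 degrees, less where a joint would pass 70% of its speed; a pose out of reach is approached as far as the arm can. A call with a gripper value outside its range is refused whole. "gripper" is the opening in per cent of the stroke, from 0 (shut) to 100 (fully open), set as the call begins (left out, the last holds). The fingers move at their own pace and stop on an object; the grip force is fixed at half the most. Time passes only in rows, so rows that do not move let the fingers close, or fill a call up. It gives the time, the measured TCP pose, the force, the opening and the grip force at its end, in the units of the state.
- state(): the state, without advancing time (a new reading comes with each control period).
- camera(name): name is "scene" or "side" or "wrist"; returns the picture (384x512x3 uint8, blue, green, red); there is no depth.
- camera_info(name): a dict with "intrinsics" (3x3 intrinsics, pixels), "extrinsics" (4x4, takes a point from world to camera coordinates). Camera axes: x right, y down, z forward; pixel columns grow to the right and rows downward; lengths in mm; the calibration is good to about 2 mm. The wrist camera is an equidistant fisheye: a pixel r from the principal point sees the ray r / f radians off the axis. A picture is of the moment at which its call begins: read the wrist's pose just before it. camera_info takes no time and is no camera call; for the wrist camera it gives the pose at the moment of the call.
- close_job(): hands the job in; it is judged then, once.
The state is a dict: "t": time; "qpos": joint angles; "dq": joint speeds; "joint_efforts": joint torques, N m; "eef_pos": TCP position; "eef_rot": TCP orientation; "wrist_force": force on the tool from outside, world axes, zero at the start; "moment": the same for the moment, N m; "gripper_width": opening from 0.0 (shut) to 1.0 (fully open); "gripper_force": force on a finger pad.
Only numpy, scipy, OpenCV 4.12 (cv2) and the standard library are available. Lean on these libraries where they do the work, as an engineer would, in place of code of your own. Each camera call takes 0.05 s, during which the arm holds its last target. There are 200 camera calls.

TASK

The white instrument housing has a stiff side panel, hinged at one corner, whose far end still stands a little open. Pick up the aluminium setting square by its black grip and gently press its inner corner around the housing corner at the panel's hinge, moving the panel home with the square only (not with the gripper), and hold the square steadily flush against both the fixed front plate there and the panel for about a second. Then lay the square flat in the middle of the grey foam pad, let go, and leave the panel closed and the other tools where they are.

Things in the scene. Friction and masses are not known exactly. Their poses are not given: they have to be found in the camera images.
- housing_corner (a point): Upright edge, at mid height (25 mm up), of the fixed white open housing (150 x 150 x 50 mm) where front plate and side panel meet. x: outward normal of the front plate, whose outer face holds this point and runs 147 mm along -y. y: outward normal of the closed panel, whose outer face then holds this point and runs along -x. Both faces stand 4 to 50 mm above the bench and are bare.
- side_panel (a joint): Angle (rad) of the side panel about its vertical hinge, 5 mm from the housing corner. 0 = closed, at its stop, square to the front plate; positive = its free end stands outwards (up to 0.3). Stiff: it stays where it is left; about 0.12 N m moves it (1.2 N at 100 mm from the hinge).
- panel_end (a point): Outer face, free end, mid height of the side panel, a white sheet 143 x 46 mm and 4 mm thick; 143 mm from its hinge line. Its y axis is the panel's outward normal, its -x axis points from the hinge to the free end.
- square_corner (a point): Inner corner, at half height (10 mm), of the loose aluminium square: an L lying flat, 20 mm high, about 0.22 kg. In its frame (z up) the stock fills x 0 to 22, y -90 to 14 mm; the blade y 0 to 14, x -110 to 0 mm. Its inner faces are the planes x = 0 (stock) and y = 0 (blade). Flush on the housing corner, its x and y axes are those of housing_corner, blade on the panel.
- square_grip (a point): Grip point in the square's black upright fin over its outer corner: 12 mm thick, 28 mm long, from 20 to 62 mm above the underside. The point is 42 mm above the underside, at (+12.5, +8.5, +32) mm from square_corner. The fin runs along the square's diagonal (x = y); fingers close across it, along (1, -1).
- square_mid (a point): Middle of the square's outline, at half height (10 mm above its underside): at (-44, -38, 0) mm from square_corner in the square's axes.
- square: The square again; origin under square_mid, on its underside; same axes as the points.
- pad: Grey foam pad, 180 x 180 x 10 mm, fixed flat on the bench; origin at the centre of its underside, top 10 mm above the bench. The pad and the square lie on opposite sides of the housing, either way round.
- screwdriver_grip (a point): Bystander: loose screwdriver 170 mm long with an orange handle lying beyond the housing; point on its handle.
- screw_jar: Bystander: small clear jar with black cap, 48 mm across and 55 mm high, beyond the housing; origin at the centre of its underside.
- wrench_grip (a point): Bystander: steel wrench 140 mm long lying beyond the housing; point on its handle.

How it is judged (in metres and radians):
On the way:
1. square flush on the corner 0.5 s: over 1 N on plate and on panel, aligned within 0.035 rad, level within 0.06 rad, inner corner within 6 mm of the housing corner, panel within 0.025 rad of closed (contact force between square and housing_c0 above 1 N and contact force between square and side_panel_c0 above 1 N and angle between the x axis of square_corner and the x axis of housing_corner, either way round below 0.035 rad and angle between square_corner's own z axis and vertical below 0.06 rad and horizontal distance between square_corner and housing_corner below 0.006 m and value of joint side_panel below 0.025 rad), for 0.5 s.
At the end, for the whole second after the job is handed in: The side panel is within 0.03 rad of closed; the square lies flat and still on the foam pad, the middle of its outline within 40 mm of the pad's centre along each of the pad's sides, released (value of joint side_panel below 0.03 rad and x of square_mid in the frame of pad between -0.04 and 0.04 m and y of square_mid in the frame of pad between -0.04 and 0.04 m and angle between square_corner's own z axis and vertical below 0.06 rad and height (world z) of square_mid below 0.026 m and contact force between square and pad above 0.5 N and linear speed of square below 0.02 m/s); the robot touches nothing.
It fails at once if the gripper or arm touches the side panel (contact force between any of the fingers, the arm and side_panel_c0 above 1 N).
It fails at once if the square is pressed on the plate or panel with more than 60 N (contact force between square and housing_c0 above 60 N or contact force between square and side_panel_c0 above 60 N).
It fails at once if a bystander is moved more than 30 mm (distance of any of screwdriver_grip, screw_jar, wrench_grip from where it was at the start of the episode above 0.03 m).
It also fails if it takes over 69 s, if anything falls off the work surface, if the arm or the gripper's body presses on something with over 40 N, if the wrist force passes 120 N, or if a joint passes its speed limit or range.

## Working session

There is one attempt and no reset: what is moved stays moved. The work goes in short steps, Python scripts to look and compute and a tool call to move; the robot and the scene stay as the last step left them, time stands still between calls to the robot, and variables do not carry over. Pictures are saved under pics/ and viewed, at most 14 in all, crops included, and the job is handed in when it is done.

Besides the shell and the picture viewer there is one more tool, called after "Request:" by a JSON object that holds its "fn" and its "kwargs". drive_tool: Moves the arm, as the interface text tells. Its arguments: {"type":"object","properties":{"motion":{"type":"array","items":{"type":"number"}},"gripper":{"type":"number"}},"required":["motion"]}

```bash
mkdir -p pics; ls; python3 - <<'E'
from rig import *
import cv2,numpy as np
a=camera("scene");b=camera("side");
cv2.imwrite("pics/scene0.png",a);cv2.imwrite("pics/side0.png",b)
for n in("scene","side","wrist"):print(n,camera_info(n))
print(state())
E
```

```text
pics
scene {'intrinsics': array([[392.67302564,   0.        , 249.62038246],
       [  0.        , 392.67302564, 196.37542676],
       [  0.        ,   0.        ,   1.        ]]), 'extrinsics': array([[-5.67842230e-01,  8.23030895e-01,  1.32419005e-02,
         3.48354717e+02],
       [ 4.81022561e-01,  3.44845394e-01, -8.06039050e-01,
        -2.44638635e+02],
       [-6.67961449e-01, -4.51333359e-01, -5.91714206e-01,
         1.43396816e+03],
       [ 0.00000000e+00,  0.00000000e+00,  0.00000000e+00,
         1.00000000e+00]])}
side {'intrinsics': array([[433.52884962,   0.        , 255.53045905],
       [  0.        , 433.52884962, 190.76839249],
       [  0.        ,   0.        ,   1.        ]]), 'extrinsics': array([[ 8.14931477e-01, -5.79473337e-01,  9.86601671e-03,
        -5.17706262e+02],
       [-3.89207474e-01, -5.59809491e-01, -7.31526402e-01,
         3.01741084e+02],
       [ 4.29423135e-01,  5.92303964e-01, -6.81741729e-01,
         8.75431532e+02],
       [ 0.00000000e+00,  0.00000000e+00,  0.00000000e+00,
         1.00000000e+00]])}
wrist {'intrinsics': array([[297
[... 609 characters left out ...]
427e+01, -1.48147870e+01]), 'dq': array([-0.05062934, -0.04038101,  0.20635928,  0.05415305, -0.01535462,
        0.01833715]), 'joint_efforts': array([ 1.65357815e-04, -3.91689312e+01,  1.87934643e+01,  4.23187181e+00,
        1.34990664e-02, -6.93199490e-05]), 'eef_pos': array([6.24466774e+02, 2.97344830e-02, 2.21579491e+02]), 'eef_rot': array([[-9.83381012e-05, -9.99998065e-01, -1.96495960e-03],
       [-9.99999989e-01,  9.85593615e-05, -1.12506492e-04],
       [ 1.12699939e-04,  1.96494852e-03, -9.99998063e-01]]), 'wrist_force': array([0.14438149, 0.17048582, 0.6424854 ]), 'moment': array([-0.03839288,  0.02967078,  0.0242411 ]), 'gripper_force': 0.0, 'gripper_width': 0.9958936582003618}
```

View pics/scene0.png

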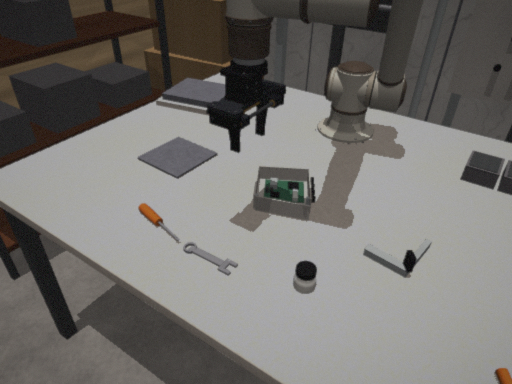

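View pics/side0.png

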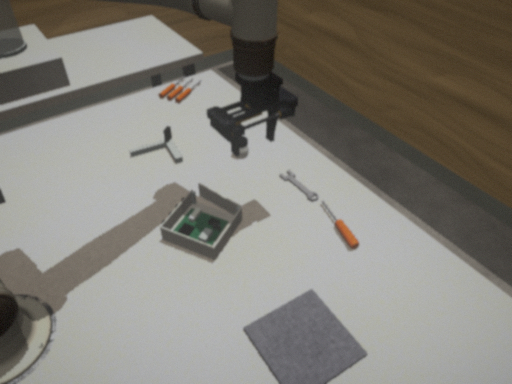

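Scene shows the square at (408,260) with fin at (409,258), the housing at (285,192) and the pad at (178,156). In the side view they are at (168,145), (203,220) and (305,338).

```bash
cat > h.py <<'E'
from rig import *
import cv2,numpy as np
np.set_printoptions(precision=2,suppress=True)
def ray(n,u,v,info=None):
    i=info or camera_info(n);K=i["intrinsics"];E=np.array(i["extrinsics"]);R=E[:3,:3];c=-R.T@E[:3,3]
    x=(u-K[0,2])/K[0,0];y=(v-K[1,2])/K[1,1]
    if n=="wrist":
        th=np.hypot(x,y);s=np.sin(th)/th if th>1e-9 else 1;d=np.array([x*s,y*s,np.cos(th)])
    else: d=np.array([x,y,1.])
    return c,R.T@d
def onz(n,u,v,z,info=None):
    c,d=ray(n,u,v,info);return c+d*(z-c[2])/d[2]
def tri(obs):
    A=np.zeros((3,3));b=np.zeros(3)
    for c,d in obs:
        d=d/np.linalg.norm(d);P=np.eye(3)-np.outer(d,d);A+=P;b+=P@c
    return np.linalg.solve(A,b)
def proj(n,p,info=None):
    i=info or camera_info(n);K=i["intrinsics"];E=np.array(i["extrinsics"]);q=E[:3,:3]@np.asarray(p,float)+E[:3,3]
    if n=="wrist":
        th=np.arctan2(np.hypot(q[0],q[1]),q[2]);k=th/max(np.hypot(q[0],q[1]),1e-9);x,y=q[0]*k,q[1]*k
    else:x,y=q[0]/q[2],q[1]/q[2]
    return np.array([K[0,0]*x+K[0,2],K[1,1]*y+K[1,2]])
E
python3 - <<'E'
from h import *
for nm,u,v in(("scene",409,268),("scene",178,156),("side",305,338),("side",170,148)):print(nm,onz(nm,u,v,10))
a=cv2.imread("pics/scene0.png");b=cv2.imread("pics/side0.png")
def crop(im,x,y,w,h,W,H):return cv2.resize(im[y:y+h,x:x+w],(W,H),interpolation=cv2.INTER_CUBIC)
top=np.hstack([crop(a,240,155,100,75,400,300),crop(a,355,220,100,75,400,300)])
bot=np.hstack([crop(b,150,180,100,75,400,300),crop(b,115,110,100,75,400,300)])
cv2.imwrite("pics/m0.png",np.vstack([top,bot]))
E
```

```text
scene [569.48 397.64  10.  ]
scene [ 508.85 -348.33   10.  ]
side [ 504.75 -355.64   10.  ]
side [571.44 362.83  10.  ]
```

View pics/m0.png

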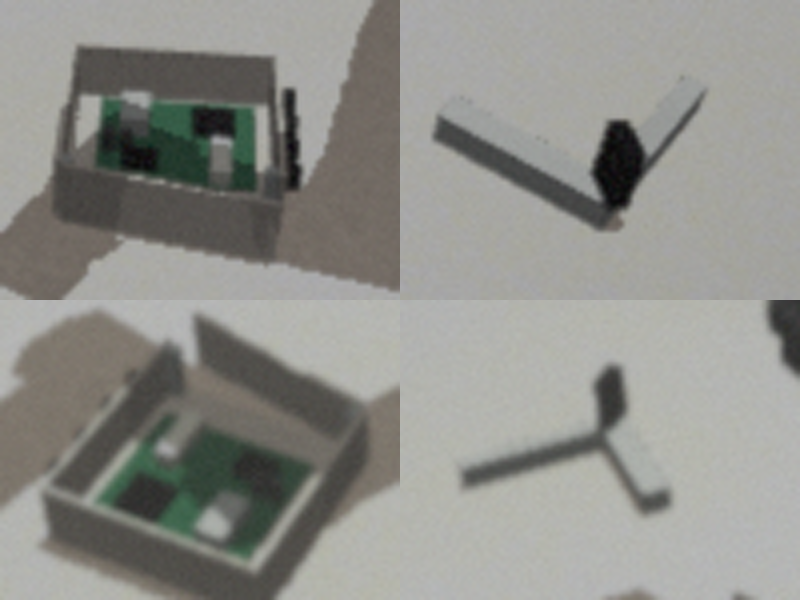

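Montage: the panel's open end is at side px (199,185) with its hinge at (241,206). The square's stock and blade are clear in both views.

```bash
python3 - <<'E'
from h import *
S=lambda x,y:(240+x/4,155+y/4)
D=lambda x,y:(150+x/4,180+(y-300)/4)
print("side z50");
for n,p in dict(hinge=(367,403),free=(195,317),wallend=(176,345),c3=(43,490),c4=(255,572)).items():print(n,onz("side",*D(*p),50))
print("scene z50")
for n,p in dict(a=(57,158),b=(280,200),c=(275,57),d=(78,46)).items():print(n,onz("scene",*S(*p),50))
S=lambda x,y:(355+(x-400)/4,220+y/4)
D=lambda x,y:(115+(x-400)/4,110+(y-300)/4)
print("square z20 scene")
for n,p in dict(endA0=(437,118),endAf=(460,98),corner=(612,213),endB=(706,90),endB2=(685,78)).items():print(n,onz("scene",*S(*p),20))
print("side")
for n,p in dict(endA=(460,465),inner=(602,438),endB=(670,490),endB2=(645,500)).items():print(n,onz("side",*D(*p),20))
print("finbot tri",tri([ray("scene",*S(618,125)),ray("side",*D(609,368))]))
E
```

```text
side z50
hinge [589.5   -3.61  50.  ]
free [541.14 128.32  50.  ]
wallend [517.37 111.73  50.  ]
c3 [389.52  46.07  50.  ]
c4 [460.37 -80.22  50.  ]
scene z50
a [586.01  -5.2   50.  ]
b [541.71 133.23  50.  ]
c [394.32  52.42  50.  ]
d [464.1  -69.45  50.  ]
square z20 scene
endA0 [582.1 297.   20. ]
endAf [558.39 301.74  20.  ]
corner [597.23 401.18  20.  ]
endB [467.7  417.57  20.  ]
endB2 [464.2  404.65  20.  ]
side
endA [460.78 404.03  20.  ]
inner [563.23 373.92  20.  ]
endB [575.45 288.2   20.  ]
endB2 [554.83 288.24  20.  ]
finbot tri [583.75 388.66  67.66]
```

Request:
{"fn": "drive_tool", "kwargs": {"motion": [-1.5,0.4,0,0,0,0,-3,0.4,0,0,0,0,-3.8,0.4,0,0,0,0,-3.8,0.4,0,0,0,0,-3.8,0.4,0,0,0,0,-3.8,0.4,0,0,0,0,-3.8,0.4,0,0,0,0,-3.8,0.4,0,0,0,0,-3,0.4,0,0,0,0,-1.5,0.4,0,0,0,0], "gripper": 100}}

```text
t: 0.93
eef_pos: [584.1, 321.5, 221.4]
eef_rot: [[0.003, -1.0, -0.001], [-1.0, -0.003, -0.0], [0.0, 0.001, -1.0]]
wrist_force: [0.2, 0.6, -0.0]
gripper_width: 0.999
gripper_force: 0.0
```

Request:
{"fn": "drive_tool", "kwargs": {"motion": [-2.5,0,0.5,0,0,0,-3,0,1,0,0,0,-1.6,0,1,0,0,2.5,0,0,1,0,0,7,0,0,1,0,0,7,0,0,1,0,0,7,0,0,1,0,0,7,0,0,0.5,0,0,7,0,0,0,0,0,7,0,0,0,0,0,7]}}

```text
t: 1.77
eef_pos: [584.6, 388.0, 151.2]
eef_rot: [[-0.787, -0.617, -0.002], [-0.617, 0.787, -0.002], [0.003, -0.0, -1.0]]
wrist_force: [0.2, 0.7, -0.6]
gripper_width: 0.997
gripper_force: 0.0
```

```bash
python3 - <<'E'
from h import *
import pickle
i=camera_info("wrist");s=state();a=camera("wrist");cv2.imwrite("pics/w1.png",a);pickle.dump((i,s),open("w1.pkl","wb"));print(s["t"],s["eef_pos"],s["eef_rot"],s["qpos"])
E
```

```text
1.7667 [584.63 388.   151.21] [[-0.79 -0.62 -0.  ]
 [-0.62  0.79 -0.  ]
 [ 0.   -0.   -1.  ]] [ 46.73  32.39   7.14  -0.01 -64.91 -98.61]
```

View pics/w1.png

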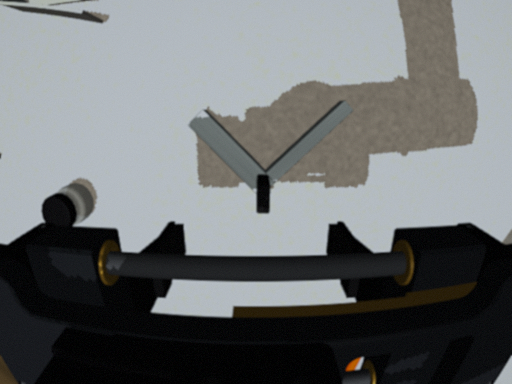

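The wrist view shows the fin at about (264,176) to (263,212), well lined up with the tool. The stock is on the left with its tip near (198,116), and the blade is on the right with its tip near (347,103).

```bash
python3 - <<'E'
from h import *
import pickle
i,s=pickle.load(open("w1.pkl","rb"))
a=cv2.imread("pics/w1.png")
m=(a.max(2)<45).astype(np.uint8);m[:165]=0;m[218:]=0;m[:,:235]=0;m[:,295:]=0
ys,xs=np.nonzero(m);print(xs.min(),xs.max(),ys.min(),ys.max())
for y in range(168,218,4):
  r=np.nonzero(m[y])[0];print(y,(r.min(),r.max()) if len(r) else None)
for z in(62,20):
  for p in((264,176),(264,185),(263,212.5)):print(z,p,onz("wrist",*p,z,i))
c=cv2.resize(a[90:220,180:360],(720,520),interpolation=cv2.INTER_CUBIC);cv2.imwrite("pics/w1c.png",c)
E
```

```text
257 272 165 211
168 (np.int64(268), np.int64(268))
172 None
176 (np.int64(258), np.int64(268))
180 (np.int64(257), np.int64(268))
184 (np.int64(257), np.int64(269))
188 (np.int64(258), np.int64(269))
192 (np.int64(257), np.int64(268))
196 (np.int64(258), np.int64(268))
200 (np.int64(258), np.int64(268))
204 (np.int64(258), np.int64(268))
208 (np.int64(258), np.int64(268))
212 None
216 None
62 (264, 176) [565.2  382.43  62.  ]
62 (264, 185) [571.5  387.46  62.  ]
62 (263, 212.5) [591.99 402.67  62.  ]
20 (264, 176) [571.96 389.22  20.  ]
20 (264, 185) [579.32 395.08  20.  ]
20 (263, 212.5) [603.22 412.83  20.  ]
```

View pics/w1c.png

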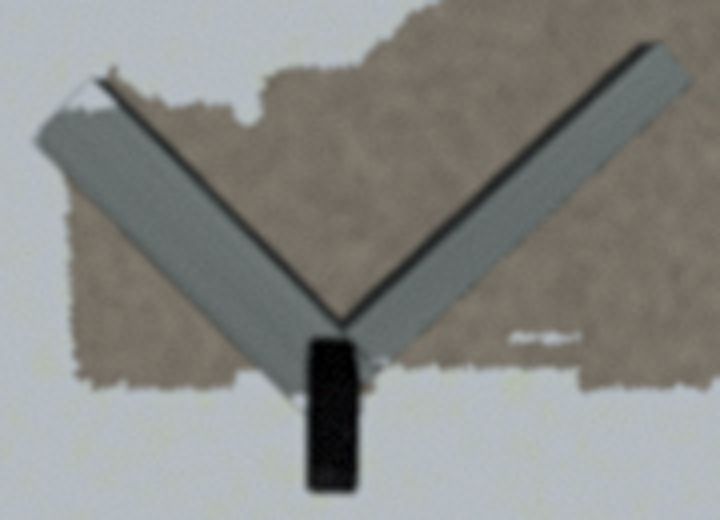

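The crop shows the square's inner corner at crop (342,329) = px (265.5,172). The stock tip is at (204.7,110.7) and the blade tip at (343.7,101.2).

```bash
python3 - <<'E'
from h import *
import pickle
i,s=pickle.load(open("w1.pkl","rb"))
P=lambda x,y,z:onz("wrist",180+x/4-.4,90+y/4-.4,z,i)[:2]
c=P(342,330,20);st=P(99,84,20);bl=P(656,45,20)
print(c,st,bl,np.linalg.norm(st-c),np.linalg.norm(bl-c))
th1=np.degrees(np.arctan2(*(c-st)[::-1]))-90;th2=np.degrees(np.arctan2(*(c-bl)[::-1]));print(th1,th2)
th=np.radians((th1+th2)/2);R=np.array([[np.cos(th),-np.sin(th)],[np.sin(th),np.cos(th)]])
g=c+R@[12.5,8.5];b=P(332,490,62);g2=b-R@np.array([14,14])/2**.5
print("grip",g,g2,"tooly want",np.degrees(th)-45+180,"is",np.degrees(np.arctan2(s["eef_rot"][1,1],s["eef_rot"][0,1])))
g=(g+g2)/2;d=np.array([*g,28])-s["eef_pos"];print(g,"tool shift",s["eef_rot"].T@d)
E
```

```text
[568.11 387.58] [556.1  301.82] [461.54 403.6 ] 86.60081955850895 107.76312892568458
-7.97171408823742 -8.547074741557541
grip [581.7 394.2] [580.69 393.77] tooly want 126.74060558510251 is 128.11548644199172
[581.2  393.98] tool shift [ -1.33   6.86 123.21]
```

Request:
{"fn": "drive_tool", "kwargs": {"motion": [-0.1,0.3,0.5,0,0,0,0,0.4,1.5,0,0,0,0,0,1.5,0,0,1.4,0,0,1.5,0,0,0,0,0,1.5,0,0,0,0,0,1.5,0,0,0,0,0,1.5,0,0,0,0,0,1.3,0,0,0,0,0,1.0,0,0,0,0,0,0.7,0,0,0]}}

```text
t: 2.65
eef_pos: [580.9, 394.7, 25.9]
eef_rot: [[-0.797, -0.604, -0.001], [-0.604, 0.797, -0.001], [0.002, -0.0, -1.0]]
wrist_force: [-0.2, 0.2, 0.7]
gripper_width: 0.999
gripper_force: 0.0
```

Request:
{"fn": "drive_tool", "kwargs": {"motion": [0,0,0,0,0,0,0,0,0,0,0,0,0,0,0,0,0,0,0,0,0,0,0,0,0,0,0,0,0,0,0,0,0,0,0,0,0,0,0,0,0,0,0,0,0,0,0,0,0,0,0,0,0,0,0,0,0,0,0,0], "gripper": 0}}

```text
t: 3.48
eef_pos: [581.4, 395.1, 27.5]
eef_rot: [[-0.798, -0.603, -0.0], [-0.603, 0.798, -0.0], [0.0, -0.0, -1.0]]
wrist_force: [0.1, -0.6, 0.3]
gripper_width: 0.327
gripper_force: 0.0
```

```bash
python3 - <<'E'
from h import *
s=state();print(s["t"],s["eef_pos"],s["eef_rot"],s["gripper_width"]*87,s["gripper_force"],s["wrist_force"],s["qpos"])
E
```

```text
3.4833 [581.38 395.12  27.55] [[-0.8 -0.6 -0. ]
 [-0.6  0.8 -0. ]
 [ 0.  -0.  -1. ]] 28.434204740555582 0.0 [ 0.08 -0.56  0.33] [  47.34   39.11    0.2    -0.    -51.09 -100.24]
```

Request:
{"fn": "drive_tool", "kwargs": {"motion": [0,0,0,0,0,0,0,0,0,0,0,0,0,0,0,0,0,0,0,0,0,0,0,0,0,0,-0.2,0,0,0,0,0,-1,0,0,0,0,0,-2,0,0,0,0,0,-3,0,0,0,0,0,-3,0,0,0,0,0,-2,0,0,0]}}

```text
t: 4.32
eef_pos: [582.2, 395.8, 143.4]
eef_rot: [[-0.797, -0.604, 0.003], [-0.604, 0.797, 0.002], [-0.004, -0.0, -1.0]]
wrist_force: [0.4, -0.4, -2.2]
gripper_width: 0.133
gripper_force: 30.0
```

```bash
python3 - <<'E'
from h import *
s=state();print(s["t"],s["eef_pos"],s["eef_rot"],s["gripper_width"]*87,s["gripper_force"],s["wrist_force"],s["moment"])
print(s["eef_rot"].T@(np.array([642,-11,150])-s["eef_pos"]))
E
```

```text
4.3167 [582.23 395.76 143.4 ] [[-0.8 -0.6  0. ]
 [-0.6  0.8  0. ]
 [-0.  -0.  -1. ]] 11.6130762053315 29.994833688251674 [ 0.4  -0.37 -2.17] [ 0.15 -0.18  0.04]
[ 197.84 -360.38   -7.35]
```

Request:
{"fn": "drive_tool", "kwargs": {"motion": [0.5,-0.9,0,0,0,0,1,-1.8,0,0,0,0,1.7,-3.1,0,0,0,0,1.7,-3.1,0,0,0,0,1.7,-3.1,0,0,0,0,1.7,-3.1,0,0,0,0,1.7,-3.1,0,0,0,0,1.7,-3.1,0,0,0,0,1.7,-3.1,0,0,0,0,1.7,-3.1,0,0,0,0]}}

```text
t: 5.15
eef_pos: [625.8, 82.5, 138.7]
eef_rot: [[-0.798, -0.603, -0.002], [-0.603, 0.798, -0.0], [0.002, 0.001, -1.0]]
wrist_force: [2.4, 0.1, -1.9]
gripper_width: 0.129
gripper_force: 30.0
```

Request:
{"fn": "drive_tool", "kwargs": {"motion": [1.7,-3.1,-0.2,0,0,0,1.7,-3.1,-0.2,0,0,0,1.3,-2.4,-0.2,0,0,4,0,0,0,0,0,7,0,0,0,0,0,7,0,0,0,0,0,7,0,0,0,0,0,7,0,0,0,0,0,7,0,0,0,0,0,7,0,0,0,0,0,6.3]}}

```text
t: 5.98
eef_pos: [640.1, -12.8, 144.5]
eef_rot: [[-0.963, 0.268, -0.002], [0.268, 0.963, 0.0], [0.002, -0.001, -1.0]]
wrist_force: [-0.0, 0.5, -2.1]
gripper_width: 0.128
gripper_force: 30.0
```

```bash
python3 - <<'E'
from h import *
import pickle
i=camera_info("wrist");s=state();a=camera("wrist");cv2.imwrite("pics/w2.png",a);pickle.dump((i,s),open("w2.pkl","wb"));print(s["t"],s["eef_pos"],s["eef_rot"],s["qpos"],s["wrist_force"])
cv2.imwrite("pics/w2v.png",cv2.resize(a[:270],(759,400),interpolation=cv2.INTER_CUBIC))
E
```

```text
5.9833 [640.08 -12.75 144.48] [[-0.96  0.27 -0.  ]
 [ 0.27  0.96  0.  ]
 [ 0.   -0.   -1.  ]] [  13.3    27.01   -3.29   -0.04  -59.83 -118.85] [-0.01  0.52 -2.1 ]
```

View pics/w2v.png

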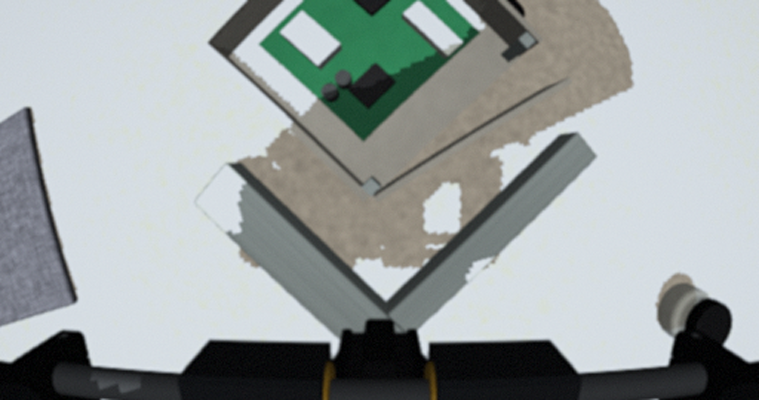

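View: the housing corner top is at view (374,193), and the plate edge runs from there to (230,55). The open panel edge runs to (562,82). The held square's inner corner is at (388,304), its stock tip at about (234,166) and its blade tip at about (577,140).

```bash
cat >> h.py <<'E'
def edge(img,info,p,q,z,sign,w=5):
    """refine a light/dark edge between raw pixels p,q -> (point, angle deg, rms) on plane z; sign +1: brighter on right-hand normal side"""
    g=cv2.GaussianBlur(cv2.cvtColor(img,cv2.COLOR_BGR2GRAY),(3,3),0).astype(np.float32)
    p,q=np.array(p,float),np.array(q,float);d=(q-p)/np.linalg.norm(q-p);n=np.array([-d[1],d[0]]);o=np.arange(-w,w+.1,.25);P=[]
    for t in np.linspace(.1,.9,50):
        s=p+t*(q-p)+o[:,None]*n;v=cv2.remap(g,s[:,0].astype(np.float32),s[:,1].astype(np.float32),cv2.INTER_LINEAR).ravel()
        k=np.argmax(sign*np.gradient(v));P.append(onz("wrist",*s[k],z,info)[:2])
    P=np.float32(P);vx,vy,x,y=cv2.fitLine(P,cv2.DIST_HUBER,0,.01,.01).ravel();r=(P-[x,y])@[-vy,vx]
    return np.array([x,y]),np.degrees(np.arctan2(vy,vx)),np.median(abs(r))
def cross(a,b):
    A=np.array([[np.cos(np.radians(l[1])),np.sin(np.radians(l[1]))] for l in(a,b)]).T
    t=np.linalg.solve(A*[1,-1],b[0]-a[0]);return a[0]+t[0]*A[:,0]
E
python3 - <<'E'
from h import *
import pickle
i,s=pickle.load(open("w2.pkl","rb"));a=cv2.imread("pics/w2.png");k=512/759
V=lambda x,y:((x+.5)*k-.5,(y+.5)*k-.5)
zt=s["eef_pos"][2]-27+20
st=edge(a,i,V(388,304),V(240,170),zt,-1);bl=edge(a,i,V(388,304),V(577,142),zt,+1)
print("stock",st,"blade",bl);c=cross(st,bl);print("sq corner",c,"from eef",c-s["eef_pos"][:2])
for sg in(1,-1):
  pl=edge(a,i,V(366,190),V(231,56),50,sg);pa=edge(a,i,V(378,193),V(560,84),50,sg);print("plate",sg,pl,"panel",pa,cross(pl,pa))
print(onz("wrist",*V(374,195),50,i),onz("wrist",*V(210,43),50,i),onz("wrist",*V(562,82),50,i),onz("wrist",*V(537,42),50,i))
th=np.radians(-60.5-0)
R=s["eef_rot"];print("tool y ang",np.degrees(np.arctan2(R[1,1],R[0,1])))
E
```

```text
stock (array([589.19, -26.99], dtype=float32), np.float32(30.173548), np.float32(0.08434822)) blade (array([599.87,  40.87], dtype=float32), np.float32(-60.414146), np.float32(0.089585945))
sq corner [626.18  -5.48] from eef [-13.9    7.28]
plate 1 (array([534.84, -27.26], dtype=float32), np.float32(27.871586), np.float32(0.5773852)) panel (array([559.25,  79.23], dtype=float32), np.float32(-72.191864), np.float32(0.09023364)) [584.94  -0.76]
plate -1 (array([531.29, -32.59], dtype=float32), np.float32(29.229517), np.float32(0.11720404)) panel (array([561.31,  64.62], dtype=float32), np.float32(-72.12976), np.float32(0.09907827)) [583.27  -3.5 ]
[584.2   -0.43  50.  ] [463.38 -69.83  50.  ] [543.79 128.85  50.  ] [516.54 119.84  50.  ]
tool y ang 74.42711712811688
```

Request:
{"fn": "drive_tool", "kwargs": {"motion": [0,0,0.7,0,0,0,0,0,1.3,0,0,0,0,0,1.5,0,0,0,0,0,1.5,0,0,0,0,0,1.5,0,0,0,0,0,1.5,0,0,0,0,0,1.3,0,0,0,0,0,1.0,0,0,0,0,0,0.6,0,0,0,0,0,0.3,0,0,0]}}

```text
t: 6.87
eef_pos: [640.5, -12.5, 32.1]
eef_rot: [[-0.965, 0.261, -0.002], [0.261, 0.965, -0.0], [0.002, -0.001, -1.0]]
wrist_force: [0.3, 0.2, -2.0]
gripper_width: 0.134
gripper_force: 30.0
```

Request:
{"fn": "drive_tool", "kwargs": {"motion": [0.14,-0.14,0,0,0,0,0.14,-0.14,0,0,0,0,0.14,-0.14,0,0,0,0,0.14,-0.14,0,0,0,0,0.14,-0.14,0,0,0,0,0.14,-0.14,0,0,0,0,0.14,-0.14,0,0,0,0,0.14,-0.14,0,0,0,0,0.14,-0.14,0,0,0,0,0.14,-0.14,0,0,0,0]}}

```text
t: 7.7
eef_pos: [624.5, -21.8, 33.8]
eef_rot: [[-0.965, 0.262, 0.001], [0.262, 0.965, 0.0], [-0.001, 0.001, -1.0]]
wrist_force: [1.9, 1.2, -2.0]
gripper_width: 0.139
gripper_force: 30.0
```

```bash
python3 - <<'E'
from h import *
import pickle
i=camera_info("wrist");s=state();a=camera("wrist");cv2.imwrite("pics/w3.png",a);pickle.dump((i,s),open("w3.pkl","wb"));print(s["t"],s["eef_pos"],s["eef_rot"],s["wrist_force"],s["moment"])
cv2.imwrite("pics/w3v.png",cv2.resize(a[:250],(768,375),interpolation=cv2.INTER_CUBIC))
E
```

```text
7.7 [624.47 -21.83  33.83] [[-0.96  0.26  0.  ]
 [ 0.26  0.96  0.  ]
 [-0.    0.   -1.  ]] [ 1.93  1.17 -2.02] [ 0.45 -0.6  -0.23]
```

View pics/w3v.png

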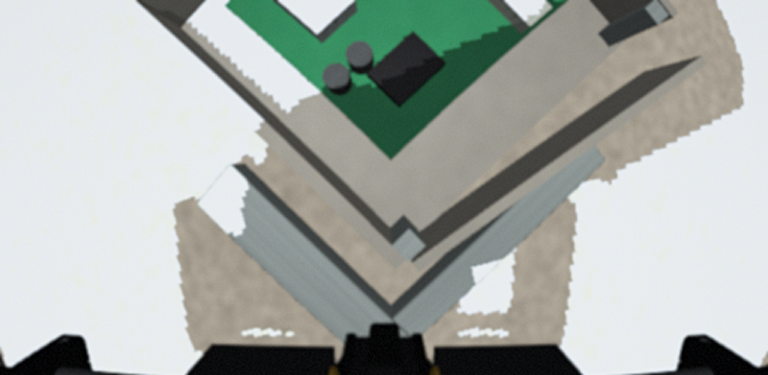

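The blade now touches the panel (2.3 N). The post's outer corner is at view (411,260) and the square's inner corner at (393,307).

```bash
python3 - <<'E'
from h import *
import pickle
i,s=pickle.load(open("w3.pkl","rb"));a=cv2.imread("pics/w3.png");k=1/1.5
V=lambda x,y:((x+.5)*k-.5,(y+.5)*k-.5)
zt=s["eef_pos"][2]-7
st=edge(a,i,V(392,306),V(250,172),zt,-1);bl=edge(a,i,V(395,307),V(500,215),zt,+1);c=cross(st,bl)
print(st,bl,c,c-s["eef_pos"][:2]); h=onz("wrist",*V(411,260),50,i)[:2]
pl=edge(a,i,V(385,240),V(270,127),50,-1);pl2=edge(a,i,V(385,245),V(270,135),50,1);print(pl,pl2)
t=np.radians(-60.1);x=np.array([np.cos(t),np.sin(t)]);y=np.array([-x[1],x[0]])
print("H",h,"c in house",(c-h)@x,(c-h)@y)
E
```

```text
(array([570.14, -37.45], dtype=float32), np.float32(30.17934), np.float32(0.013261555)) (array([591.06,  19.73], dtype=float32), np.float32(-60.59376), np.float32(0.096701905)) [610.17 -14.17] [-14.3    7.65]
(array([549.99, -21.86], dtype=float32), np.float32(29.414124), np.float32(0.06785335)) (array([554.85, -23.12], dtype=float32), np.float32(30.814688), np.float32(0.8830844))
H [584.05  -1.51] c in house 23.99559302727557 16.333956563962932
```

Request:
{"fn": "drive_tool", "kwargs": {"motion": [0.07,-0.07,0,0,0,0,0.07,-0.07,0,0,0,0,0.07,-0.07,0,0,0,0,0.07,-0.07,0,0,0,0,0.07,-0.07,0,0,0,0,0.07,-0.07,0,0,0,0,0.07,-0.07,0,0,0,0,0.07,-0.07,0,0,0,0,0.07,-0.07,0,0,0,0,0.07,-0.07,0,0,0,0]}}

```text
t: 8.58
eef_pos: [615.3, -27.0, 33.5]
eef_rot: [[-0.965, 0.262, -0.0], [0.262, 0.965, -0.0], [0.0, -0.0, -1.0]]
wrist_force: [1.1, 2.0, -2.6]
gripper_width: 0.136
gripper_force: 30.0
```

Request:
{"fn": "drive_tool", "kwargs": {"motion": [0.14,0.14,0,0,0,0,0.14,0.14,0,0,0,0,0.14,0.14,0,0,0,0,0.14,0.14,0,0,0,0,0.14,0.14,0,0,0,0,0.14,0.14,0,0,0,0,0.14,0.14,0,0,0,0,0.14,0.14,0,0,0,0,0.07,0.07,0,0,0,0,0,0,0,0,0,0]}}

```text
t: 9.42
eef_pos: [606.9, -12.1, 33.5]
eef_rot: [[-0.965, 0.262, -0.0], [0.262, 0.965, 0.0], [0.0, 0.0, -1.0]]
wrist_force: [0.9, 2.0, -2.4]
gripper_width: 0.135
gripper_force: 30.0
```

```bash
cat > st.py <<'E'
from h import *
s=state();t=np.radians(-60.1);x=np.array([np.cos(t),np.sin(t)]);y=np.array([-x[1],x[0]]);R=s["eef_rot"]
f=s["wrist_force"][:2];p=s["eef_pos"][:2]+[-14,7]-[584,-1.5]
print("t",s["t"],"pos",s["eef_pos"],"house xy",p@x,p@y,"F house",f@x,f@y,"Fz",s["wrist_force"][2],"M",s["moment"],"yaw",np.degrees(np.arctan2(R[1,1],R[0,1])))
E
python3 st.py
```

```text
t 9.4167 pos [606.9  -12.06  33.53] house xy 7.521564485810304 5.940455413142293 F house -1.2813894125179628 1.7499909631447084 Fz -2.396432291323286 M [ 0.22 -0.41 -0.13] yaw 74.81240481504007
```

Request:
{"fn": "drive_tool", "kwargs": {"motion": [0.035,-0.035,0,0,0,0,0.035,-0.035,0,0,0,0,0.035,-0.035,0,0,0,0,0.035,-0.035,0,0,0,0,0.035,-0.035,0,0,0,0,0.035,-0.035,0,0,0,0,0.035,0.035,0,0,0,0,0.035,0.035,0,0,0,0,0.035,0.035,0,0,0,0,0.035,0.035,0,0,0,0]}}

```text
t: 10.25
eef_pos: [605.3, -12.4, 34.3]
eef_rot: [[-0.965, 0.262, 0.004], [0.262, 0.965, -0.0], [-0.004, 0.001, -1.0]]
wrist_force: [6.2, 0.1, -3.5]
gripper_width: 0.137
gripper_force: 30.1
```

```bash
python3 st.py
```

```text
t 10.25 pos [605.33 -12.44  34.26] house xy 7.068332783625848 4.388669933526314 F house 3.0300213182454474 5.41139893240425 Fz -3.4647985488645485 M [-0.14 -1.92 -0.35] yaw 74.82623372230115
```

Request:
{"fn": "drive_tool", "kwargs": {"motion": [0.14,0,0,0,0,0,0.14,0,0,0,0,0,0,0,0,0,0,0,0,0,0,0,0,0,0,0,0,0,0,0,0,0,0,0,0,0,0,0,0,0,0,0,0,0,0,0,0,0,0,0,0,0,0,0,0,0,0,0,0,0]}}

```text
t: 11.08
eef_pos: [604.6, -11.3, 35.0]
eef_rot: [[-0.965, 0.261, 0.008], [0.261, 0.965, 0.0], [-0.008, 0.003, -1.0]]
wrist_force: [8.4, 0.6, -4.4]
gripper_width: 0.137
gripper_force: 30.1
```

```bash
python3 st.py; python3 - <<'E'
from h import *
import pickle
i=camera_info("wrist");s=state();a=camera("wrist");cv2.imwrite("pics/w4.png",a);pickle.dump((i,s),open("w4.pkl","wb"))
b=camera("side");c=camera("scene");cv2.imwrite("pics/side4.png",b);cv2.imwrite("pics/scene4.png",c)
top=cv2.resize(a[:240],(640,300),interpolation=cv2.INTER_CUBIC)
bot=np.hstack([cv2.resize(b[175:275,155:265],(320,290),interpolation=cv2.INTER_CUBIC),cv2.resize(c[150:250,240:350],(320,290),interpolation=cv2.INTER_CUBIC)])
cv2.imwrite("pics/m4.png",np.vstack([top,bot]))
E
```

```text
t 11.0833 pos [604.58 -11.34  34.97] house xy 5.738566954151417 4.289537386092262 F house 3.684329081911191 7.623653040584487 Fz -4.355233148338068 M [-0.06 -2.66 -0.3 ] yaw 74.85309039273719
```

View pics/m4.png

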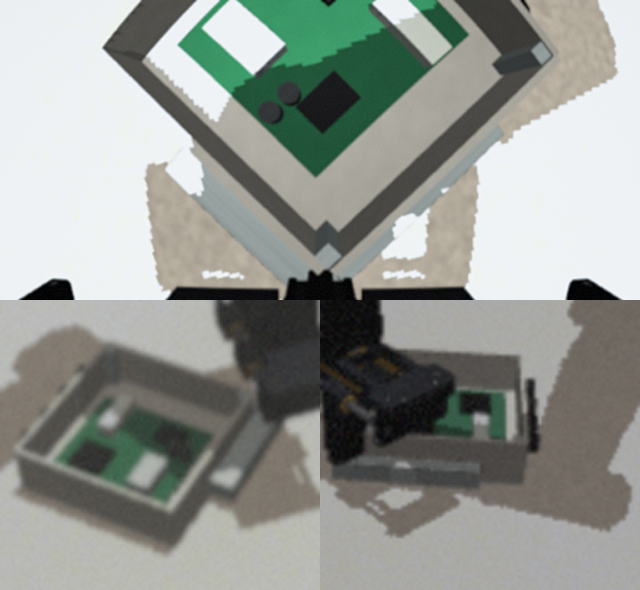

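The panel is closed, seen in all views, but it is unclear whether the stock touches the plate, since Fx could be friction. I'll press further along −x.

Request:
{"fn": "drive_tool", "kwargs": {"motion": [0.07,0.07,0,0,0,0,0.07,0.07,0,0,0,0,0,0,0,0,0,0,0,0,0,0,0,0,0,0,0,0,0,0,0,0,0,0,0,0,0,0,0,0,0,0,0,0,0,0,0,0,0,0,0,0,0,0,0,0,0,0,0,0]}}

```text
t: 12.07
eef_pos: [604.4, -10.9, 35.2]
eef_rot: [[-0.965, 0.261, 0.01], [0.261, 0.965, -0.001], [-0.009, 0.002, -1.0]]
wrist_force: [10.0, -4.6, -5.0]
gripper_width: 0.133
gripper_force: 30.0
```

```bash
python3 st.py
```

```text
t 12.0667 pos [604.38 -10.9   35.15] house xy 5.258395814978379 4.338628599265333 F house 9.004400966737112 6.371319183946472 Fz -4.969341285954604 M [-1.59 -3.32 -0.3 ] yaw 74.86816799959571
```

Request:
{"fn": "drive_tool", "kwargs": {"motion": [0,0,0,0,0,0,0,0,0,0,0,0,0,0,0,0,0,0,0,0,0,0,0,0,0,0,0,0,0,0,0,0,0,0,0,0,0,0,0,0,0,0,0,0,0,0,0,0,0,0,0,0,0,0,0,0,0,0,0,0]}}

```text
t: 12.9
eef_pos: [604.4, -10.9, 35.1]
eef_rot: [[-0.965, 0.261, 0.01], [0.261, 0.965, -0.001], [-0.009, 0.002, -1.0]]
wrist_force: [10.3, -4.9, -4.1]
gripper_width: 0.134
gripper_force: 30.0
```

```bash
python3 st.py; python3 - <<'E'
from h import *
a=camera("wrist");cv2.imwrite("pics/w5.png",a);b=cv2.imread("pics/w2.png");c=cv2.imread("pics/w3.png")
f=lambda im:cv2.resize(im[90:225,120:415],(590,270),interpolation=cv2.INTER_CUBIC)
cv2.imwrite("pics/cmp.png",np.vstack([f(b),f(a)]))
E
```

```text
t 12.9 pos [604.39 -10.93  35.15] house xy 5.289004508496584 4.326095052136509 F house 9.35283886740689 6.483694628040485 Fz -4.126176048110214 M [-1.59 -3.36 -0.26] yaw 74.8622659216652
```

View pics/cmp.png

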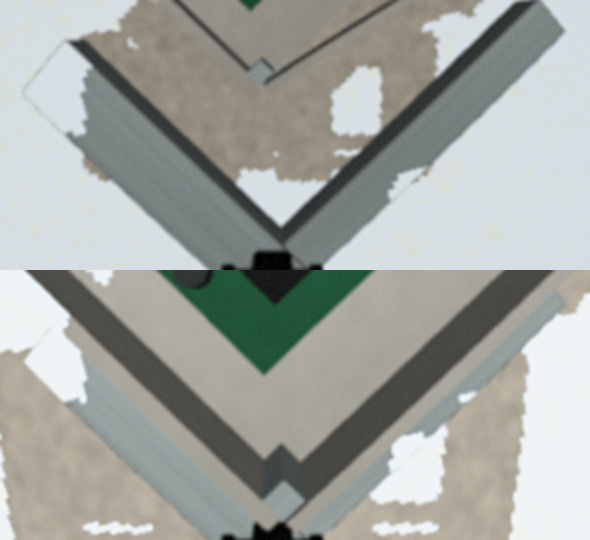

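Forces are steady on both faces (9.4 and 6.5 N). The moment puts the panel load at least 46 mm along the blade, and the tips have not shifted in the hand, so the square is level. I'll hold once more a little softer, then back off diagonally.

Request:
{"fn": "drive_tool", "kwargs": {"motion": [-0.05,0,0,0,0,0,0,0,0,0,0,0,0,0,0,0,0,0,0,0,0,0,0,0,0,0,0,0,0,0,0,0,0,0,0,0,0,0,0,0,0,0,0,0,0,0,0,0,0,0,0,0,0,0,0,0,0,0,0,0]}}

```text
t: 13.78
eef_pos: [604.4, -11.0, 35.1]
eef_rot: [[-0.965, 0.261, 0.009], [0.261, 0.965, -0.001], [-0.009, 0.001, -1.0]]
wrist_force: [9.5, -3.6, -3.5]
gripper_width: 0.133
gripper_force: 30.0
```

```bash
python3 st.py
```

```text
t 13.7833 pos [604.41 -10.96  35.14] house xy 5.322984818235331 4.328464370173046 F house 7.872155100210635 6.426141061340571 Fz -3.500190851959759 M [-1.36 -3.03 -0.22] yaw 74.85866993344342
```

Request:
{"fn": "drive_tool", "kwargs": {"motion": [-0.1,0,0,0,0,0,-0.2,0,0,0,0,0,-0.3,0,0,0,0,0,-0.5,0,0,0,0,0,-0.7,0,0,0,0,0,-0.8,0,0,0,0,0,-0.8,0,0,0,0,0,-0.7,0,0,0,0,0,-0.5,0,0,0,0,0,-0.3,0,0,0,0,0]}}

```text
t: 14.62
eef_pos: [648.3, -23.0, 33.3]
eef_rot: [[-0.965, 0.262, -0.0], [0.262, 0.965, -0.0], [0.0, -0.0, -1.0]]
wrist_force: [-0.3, -0.0, -1.3]
gripper_width: 0.139
gripper_force: 30.0
```

Request:
{"fn": "drive_tool", "kwargs": {"motion": [0,0,-0.5,0,0,0,0,0,-1,0,0,0,0,0,-2,0,0,0,0,0,-2,0,0,0,0,0,-2,0,0,0,0,0,-2,0,0,0,0,0,-2,0,0,0,0,0,-1,0,0,0,0,0,-0.5,0,0,0,0,0,0,0,0,0]}}

```text
t: 15.45
eef_pos: [647.9, -22.5, 165.1]
eef_rot: [[-0.965, 0.262, 0.002], [0.262, 0.965, 0.001], [-0.002, 0.001, -1.0]]
wrist_force: [0.1, 0.1, -1.3]
gripper_width: 0.133
gripper_force: 30.0
```

```bash
python3 - <<'E'
from h import *
import pickle
s=state();print(s["t"],s["eef_pos"],s["eef_rot"],s["qpos"],s["wrist_force"])
i=camera_info("wrist");a=camera("wrist");cv2.imwrite("pics/w6.png",a);pickle.dump((i,s),open("w6.pkl","wb"))
b=cv2.imread("pics/side0.png");c=cv2.imread("pics/scene0.png")
# pad from side & scene
for n,im,(x0,y0,x1,y1) in(("side",b,(235,280,375,384)),("scene",c,(130,130,225,180))):
  hsv=cv2.cvtColor(cv2.GaussianBlur(im,(5,5),0),cv2.COLOR_BGR2GRAY);m=np.zeros_like(hsv);m[y0:y1,x0:x1]=(hsv[y0:y1,x0:x1]<125)*255
  k=max(cv2.findContours(m,cv2.RETR_EXTERNAL,cv2.CHAIN_APPROX_NONE)[0],key=cv2.contourArea);q=cv2.approxPolyDP(k,0.05*cv2.arcLength(k,True),True)[:,0]
  P=np.array([onz(n,*p,10)[:2] for p in q]);print(n,q.tolist(),P,P.mean(0),[np.linalg.norm(P[j]-P[j-1]) for j in range(len(P))])
cv2.imwrite("pics/w6v.png",cv2.resize(a[:270],(759,400),interpolation=cv2.INTER_CUBIC))
E
```

```text
15.45 [647.86 -22.49 165.08] [[-0.97  0.26  0.  ]
 [ 0.26  0.97  0.  ]
 [-0.    0.   -1.  ]] [  12.28   26.61   -0.79   -0.    -62.46 -117.47] [ 0.12  0.07 -1.27]
side [[311, 291], [244, 329], [278, 383], [365, 355]] [[ 587.82 -277.77]
 [ 415.26 -268.49]
 [ 405.1  -395.81]
 [ 577.87 -450.84]] [ 496.51 -348.23] [np.float64(173.35015697435693), np.float64(172.80686796368462), np.float64(127.7206525868866), np.float64(181.31687545146212)]
scene [[138, 159], [178, 178], [216, 153], [176, 138]] [[ 595.42 -436.52]
 [ 601.73 -261.85]
 [ 423.47 -262.72]
 [ 423.7  -436.84]] [ 511.08 -349.48] [np.float64(171.71769566699493), np.float64(174.78672206807383), np.float64(178.2657412594973), np.float64(174.12437325431256)]
```

View pics/w6v.png

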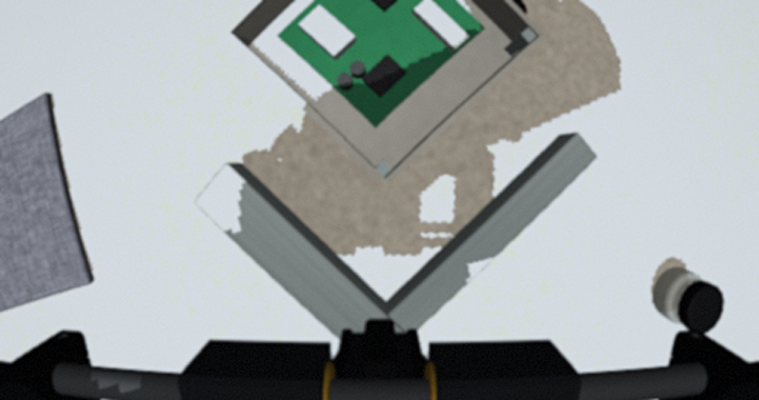

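The panel stays closed and the square has not moved in the hand (tips at the same pixels as before). Next is the pad, centred at about (509,−350) with sides along the world axes.

Request:
{"fn": "drive_tool", "kwargs": {"motion": [0,-1.5,0,0,0,0,-0.1,-3,0,0,0,0,-0.1,-3.8,0,0,0,0,-0.2,-3.8,0,0,0,0,-0.2,-3.8,0,0,0,0,-0.1,-3.8,0,0,0,0,-0.1,-3.8,0,0,0,0,-0.1,-3.8,0,0,0,0,-0.1,-3.8,0,0,0,0,-0.1,-3.5,0,0,0,0]}}

```text
t: 16.33
eef_pos: [565.4, -361.5, 161.6]
eef_rot: [[-0.965, 0.263, -0.003], [0.263, 0.965, 0.001], [0.004, 0.0, -1.0]]
wrist_force: [1.2, 0.3, -2.3]
gripper_width: 0.138
gripper_force: 30.0
```

Request:
{"fn": "drive_tool", "kwargs": {"motion": [0,-3,0,0,0,0,0,-1.5,0.5,0,0,0,0,-0.4,1,0,0,4,0,0,1,0,0,6,0,0,1,0,0,6,0,0,1,0,0,6,0,0,1,0,0,6,0,0,0.5,0,0,2,0,0,0,0,0,0,0,0,0,0,0,0]}}

```text
t: 17.17
eef_pos: [553.8, -406.3, 101.9]
eef_rot: [[-0.706, 0.709, -0.003], [0.709, 0.706, 0.001], [0.003, -0.001, -1.0]]
wrist_force: [0.5, -0.1, -1.5]
gripper_width: 0.135
gripper_force: 30.0
```

```bash
python3 - <<'E'
from h import *
import pickle
s=state();print(s["t"],s["eef_pos"],s["eef_rot"],s["qpos"],s["wrist_force"])
i=camera_info("wrist");a=camera("wrist");cv2.imwrite("pics/w7.png",a);pickle.dump((i,s),open("w7.pkl","wb"))
cv2.imwrite("pics/w7v.png",cv2.resize(a[:270],(759,400),interpolation=cv2.INTER_CUBIC))
R=s["eef_rot"];th=np.arctan2(R[1,1],R[0,1])+np.pi/4-np.pi;x=np.array([np.cos(th),np.sin(th)]);y=np.array([-x[1],x[0]])
mid=s["eef_pos"][:2]-56.5*x-46.5*y;print("theta",np.degrees(th),"mid",mid)
g=cv2.cvtColor(a,cv2.COLOR_BGR2GRAY)
for p in [(509-90,-350-90),(509+90,-350-90),(509+90,-260),(419,-260),(509,-350)]:print(proj("wrist",[*p,10],i)*759/512)
E
```

```text
17.1667 [ 553.81 -406.34  101.91] [[-0.71  0.71 -0.  ]
 [ 0.71  0.71  0.  ]
 [ 0.   -0.   -1.  ]] [ -22.82   33.45    1.44   -0.01  -58.18 -112.31] [ 0.52 -0.08 -1.51]
theta -90.1282938981711 mid [ 507.44 -349.74]
[184.19 177.86]
[392.38 373.13]
[597.42 179.11]
[392.99 -35.86]
[393.75 170.05]
```

View pics/w7v.png

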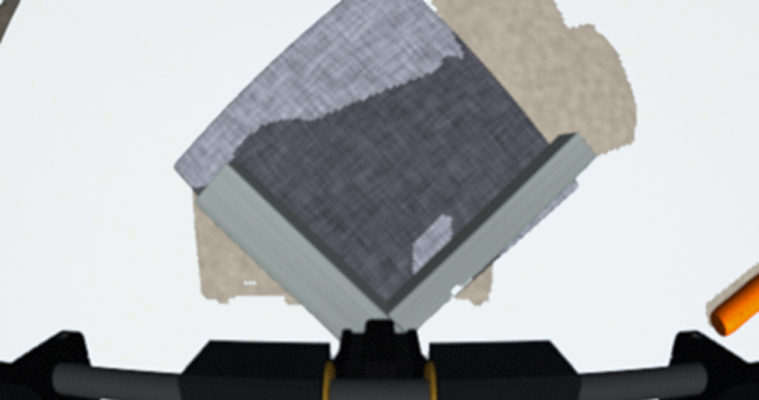

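The pad's left corner is at (176,167) against a predicted (184,178), so agreement is within about 6 mm, which is enough. Lowering.

Request:
{"fn": "drive_tool", "kwargs": {"motion": [0,0,0.5,0,0,0,0,0,1,0,0,0,0,0,1,0,0,0,0,0,1,0,0,0,0,0,1,0,0,0,0,0,0.8,0,0,0,0,0,0.4,0,0,0,0,0,0.2,0,0,0,0,0,0.2,0,0,0,0,0,0.1,0,0,0]}}

```text
t: 18.05
eef_pos: [555.0, -406.9, 41.7]
eef_rot: [[-0.705, 0.709, 0.001], [0.709, 0.705, -0.0], [-0.001, 0.0, -1.0]]
wrist_force: [-0.3, 0.1, -1.8]
gripper_width: 0.136
gripper_force: 30.0
```

Request:
{"fn": "drive_tool", "kwargs": {"motion": [0,0,0.05,0,0,0,0,0,0.05,0,0,0,0,0,0.05,0,0,0,0,0,0,0,0,0,0,0,0,0,0,0,0,0,0,0,0,0,0,0,0,0,0,0,0,0,0,0,0,0,0,0,0,0,0,0,0,0,0,0,0,0]}}

```text
t: 18.88
eef_pos: [554.7, -406.7, 40.0]
eef_rot: [[-0.705, 0.71, -0.0], [0.71, 0.705, 0.0], [0.0, -0.0, -1.0]]
wrist_force: [-0.3, -0.5, -2.4]
gripper_width: 0.137
gripper_force: 30.0
```

Request:
{"fn": "drive_tool", "kwargs": {"motion": [0,0,0.05,0,0,0,0,0,0.05,0,0,0,0,0,0.05,0,0,0,0,0,0.05,0,0,0,0,0,0,0,0,0,0,0,0,0,0,0,0,0,0,0,0,0,0,0,0,0,0,0,0,0,0,0,0,0,0,0,0,0,0,0]}}

```text
t: 19.72
eef_pos: [554.7, -406.7, 38.1]
eef_rot: [[-0.705, 0.71, 0.0], [0.71, 0.705, -0.0], [-0.0, 0.0, -1.0]]
wrist_force: [-0.2, -0.5, -2.4]
gripper_width: 0.132
gripper_force: 30.0
```

Request:
{"fn": "drive_tool", "kwargs": {"motion": [0,0,0.05,0,0,0,0,0,0.05,0,0,0,0,0,0.05,0,0,0,0,0,0.05,0,0,0,0,0,0,0,0,0,0,0,0,0,0,0,0,0,0,0,0,0,0,0,0,0,0,0,0,0,0,0,0,0,0,0,0,0,0,0]}}

```text
t: 20.55
eef_pos: [554.8, -406.9, 37.5]
eef_rot: [[-0.705, 0.709, 0.001], [0.709, 0.705, -0.001], [-0.001, -0.0, -1.0]]
wrist_force: [-2.0, 2.5, 4.9]
gripper_width: 0.132
gripper_force: 30.0
```

Contact (Fz rose by 7 N). Opening, then a straight retreat upwards.

Request:
{"fn": "drive_tool", "kwargs": {"motion": [0,0,0,0,0,0,0,0,0,0,0,0,0,0,0,0,0,0,0,0,0,0,0,0,0,0,0,0,0,0,0,0,0,0,0,0,0,0,0,0,0,0,0,0,0,0,0,0,0,0,0,0,0,0,0,0,0,0,0,0], "gripper": 100}}

```text
t: 21.38
eef_pos: [554.7, -406.8, 36.0]
eef_rot: [[-0.705, 0.71, 0.0], [0.71, 0.705, 0.0], [-0.0, 0.0, -1.0]]
wrist_force: [0.8, 0.7, 0.1]
gripper_width: 0.81
gripper_force: 0.0
```

Request:
{"fn": "drive_tool", "kwargs": {"motion": [0,0,-0.2,0,0,0,0,0,-0.5,0,0,0,0,0,-1,0,0,0,0,0,-2,0,0,0,0,0,-2,0,0,0,0,0,-2,0,0,0,0,0,-2,0,0,0,0,0,-1,0,0,0,0,0,-0.5,0,0,0,0,0,0,0,0,0]}}

```text
t: 22.22
eef_pos: [555.2, -407.0, 149.7]
eef_rot: [[-0.705, 0.71, 0.003], [0.71, 0.705, -0.001], [-0.003, 0.001, -1.0]]
wrist_force: [-0.1, -0.4, -0.1]
gripper_width: 0.996
gripper_force: 0.0
```

```bash
python3 - <<'E'
from h import *
s=state();print(s["t"],s["eef_pos"],s["gripper_width"],s["wrist_force"])
b=camera("side");c=camera("scene");w=camera("wrist")
f=lambda im:cv2.resize(im,(400,300),interpolation=cv2.INTER_AREA)
cv2.imwrite("pics/end.png",np.vstack([np.hstack([f(b[150:384,150:462]),f(c[80:260,100:340])]),np.hstack([f(w),f(c)])]))
E
```

```text
22.2167 [ 555.19 -406.95  149.72] 0.9962818474849142 [-0.12 -0.39 -0.05]
```

View pics/end.png

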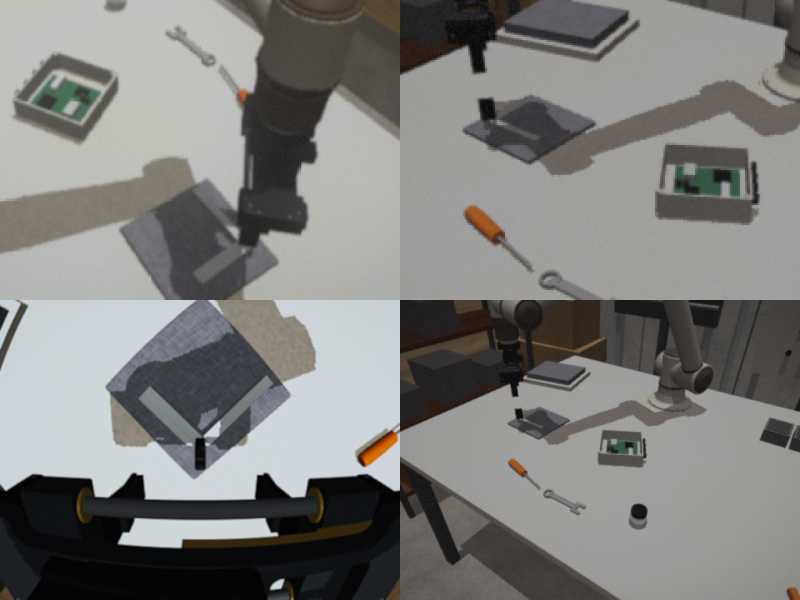

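The square lies flat and central on the pad, the panel is closed, and the bystanders are in place.

```bash
python3 -c "
from rig import *
print(close_job())"
```

```text
the job is handed in; nothing more can be done
None
```

The job is handed in but returned no verdict: the square closed the panel and was held flush with about 8–9 N on the plate and 6 N on the panel for over a second, and it now lies released on the pad with the other tools undisturbed.

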